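Lower the card-terminal post by one hole

TASK

Lower the card terminal on its telescopic post by exactly one hole: press the orange button on top right in and push the post down about a centimetre, so that it is between two holes, take your fingers off the button and do not press it again, then push the crossbar down until the lock pin clicks into the next hole and the button springs fully up. Prove the lock with a steady push of 15 to 20 newtons on the crossbar, never above 25, then let go; leave the sign post with the grey button and the other things on the counter alone.

Things in the scene. Friction and masses are not known exactly. Their poses are not given: they have to be found in the camera images.
- term_stand: Fixed foot and lower tube of the card-terminal stand: black bell foot 110 mm across, aluminium tube 35 mm in diameter up to 150 mm above this origin. Origin on the tube's axis, 0 to 25 mm below the counter top (the stand is let in by an amount that varies). z up; x: the side of the three lock holes and brass pin. An upper steel tube (26 mm) slides straight down into it.
- term_post (a joint): How far the terminal's upper tube is lowered, m: about 0 at the start (pin in top hole), grows downwards. The next hole is 23 to 37 mm lower (it differs each time and is not measured: feel for it). In a hole the tube plays 2 mm either way, then is stopped hard. Unlocked, it stays where it is left and needs 6 to 11 N of push to slide down.
- term_button (a joint): How far the orange button is pressed into the crossbar, m: 0 up, 0.007 fully in. Spring 2.5 N at first, 7 N fully in, so it goes about fully in before the tube slides. The pin leaves its hole at about 0.004; between holes the pin rides on the tube wall and the released button stays about 0.004 in; it springs up to 0 when the pin drops into a hole.
- term_button_top (a point): Centre of the top face of the orange button (18 mm in diameter), on the post's axis. It stands 9 mm above the crossbar's top when up, about 5 mm between holes, 2 mm fully in. It moves with the button and post.
- term_shoulder (a point): Centre of the flat top of the black crossbar on the upper tube (80 mm along the stand's y, 34 along its x, 16 thick), on the axis, under the button; 250 mm above term_stand at the start; moves with the post. The bare top either side of the button, 9 to 40 mm along y, is where to push without touching the button.
- sign_stand: Second stand of the same build, with a grey button and a wooden framed black sign in place of the terminal: a bystander. Origin and axes as for term_stand. The two stands may be on either side.
- sign_post (a joint): How far the sign's upper tube has been lowered, m; 0 at the start; to stay there.
- sign_button (a joint): How far the grey button is pressed, m; to be left alone.
- ketchup: Loose red sauce bottle, 52 mm in diameter, 150 mm tall, origin under its centre: bystander.
- mustard: Loose yellow sauce bottle, 52 mm in diameter, 150 mm tall, origin under its centre: bystander.
- cup: Loose paper-coloured cup, 80 mm across the rim, 100 mm tall, origin under its centre: bystander.
- pad: Loose pad of order slips, 140 x 90 x 25 mm, origin under its centre: bystander.
- napkins: Loose white napkin block, 120 x 120 x 60 mm, origin under its centre: bystander.
- cointray: Loose black coin tray, 100 x 130 x 25 mm, origin under its centre: bystander.
- scraper: Loose spatula lying on the counter: bystander.
- term_terminal (a point): Middle of the grey card terminal, 78 x 34 x 140 mm, carried by the upper tube on the stand's +y side, 78 mm off the axis and 90 mm below the crossbar's top, leaning back 0.35 rad; its top is about 20 mm lower than the crossbar's top.

How it is judged:
By the outcome, as a careful person would: the job done as asked, in the order asked, and still so for the second after the job is handed in, with the robot touching nothing.
It also fails if it takes over 45 s, if anything falls off the work surface, if the arm or the gripper's body presses on something with over 40 N, if the wrist force passes 120 N, or if a joint passes its speed limit or range.

ROBOT

A 6-joint arm with a two-finger parallel gripper is mounted at the origin on the work surface. World frame = base frame: x ahead of the robot, y to its left, z up, the work surface at z = 0. Lengths are in m, angles in rad, forces in N, time in s.
With the tool pointing down it reaches from about 0.225 to 0.875 m from the base axis. Payload 3.4 kg.
Tool frame: the origin (TCP) lies midway between the tips of the shut fingers; the grasp point (between the pads) lies 19 mm behind it; y points along the fingers, z is the direction in which the jaws open and shut, and the axes are right-handed (so a half turn about y gives the same grasp; the last joint's range is limited). The gripper opens to 85 mm and grips with 20 to 120 N. Pads are 22 mm wide; open, the fingers measure 114 mm over their backs; the gripper's body (76 mm by 85 mm) begins 54 mm behind the grasp point. The pads swing forward as they close: fully open they stand 13 mm farther back than shut.
Start: joints at [1.152, 0.276, 1.505, -0, 1.361, -0.121], TCP at [0.169, 0.55, 0.231] pointing down, gripper open.
Joint ranges: [-2.89, 2.89], [-0.75, 2.08], [0.22, 2.7], [-1.18, 4.32], [0.11, 2.71], [-2.7, 2.7]. Speed limits (rad/s): [2.57, 2.57, 3.14, 3.14, 3.14, 3.14].

INTERFACE

Orientations are given as a unit quaternion [x, y, z, w].
In Python, from cell import env gives the robot as it stands.
- The arm moves only by the shell command python3 -m crank 'ROWS'. ROWS is a JSON object of lists of equal length, an entry for each row: "hand": the opening, from -1 (shut) to 1 (fully open); "offset": the shift along the world's x, y, z in m, a list of three; "turn": the turn, a rotation vector about the world's x, y, z in rad, a list of three. In form: {"hand": [hand, ...], "offset": [[tx, ty, tz], ...], "turn": [[ax, ay, az], ...]}. A call has 1 to 8 rows; each row is the pose to reach, as a shift and turn from the pose measured when the call began; what a row does not reach only later rows make up. A row lasts 1/10 s, in which the tool goes at most 50 mm and 8.59 degrees, less where a joint would pass 70% of its speed; a pose out of reach is approached as far as the arm can. A call with a gripper value outside its range is refused whole. The fingers move at their own pace and stop on an object; the grip force is fixed at half the most. Time passes only in rows, so rows that repeat a pose let the fingers close. It gives the time, the measured TCP pose, the force and the opening at its end, in the units of the state.
- env.state(): the state, without advancing time (a new reading comes with each control period).
- env.read_camera(name): name is "side" or "top" or "wrist"; returns a dict with "color" (384x512x3 uint8, blue, green, red), "z_map" (384x512 float32, m along the optical axis (not along the pixel's ray), 0 where there is no reading), "intrinsics" (3x3 intrinsics, pixels), "D" ([k1, k2, p1, p2, k3] as OpenCV has them; the pictures are not rectified), "T" (4x4, takes a point from camera to world coordinates). Camera axes: x right, y down, z forward; pixel columns grow to the right and rows downward; lengths in m; the calibration is good to about 2 mm. A picture is of the moment at which its call begins.
- env.sign_off(): hands the job in, once; it reports no verdict.
The state is a dict: "time_s": time; "joint_pos": joint angles; "qd": joint speeds; "effort": joint torques, N m; "position": TCP position; "orientation": TCP orientation; "wrist_force": force on the tool from outside, world axes, zero at the start; "torque": the same for the moment, N m; "grip_width": opening from 0.0 (shut) to 1.0 (fully open).
Only numpy, scipy, OpenCV 4.12 (cv2) and the standard library are available. Lean on these libraries where they do the work, as an engineer would, in place of code of your own. Each camera call takes 0.05 s, during which the arm holds its last target.

## Working session

There is one attempt and no reset: what is moved stays moved. The work goes in short steps, Python scripts to look and compute and a shell command to move; the robot and the scene stay as the last step left them, time stands still between calls to the robot, and variables do not carry over. Pictures are saved under pics/ and viewed, and the job is handed in when it is done.

```bash
mkdir -p pics; ls; python3 - <<'E'
from cell import env
import cv2,numpy as np
s=env.state();print(s)
for n in("side","top","wrist"):
    r=env.read_camera(n);cv2.imwrite(f"pics/{n}0.png",r["color"]);np.savez(f"pics/{n}0.npz",**r)
    print(n,r["intrinsics"].tolist(),r["D"],np.round(r["T"],4).tolist())
E
```

```text
pics
{'time_s': 0.0, 'joint_pos': array([ 1.15202730e+00,  2.76616059e-01,  1.50614648e+00,  3.23213414e-05,
        1.36069972e+00, -1.20993694e-01]), 'qd': array([-4.31486806e-05,  2.70590615e-04,  6.57378832e-04,  4.47914057e-04,
        6.04582592e-04, -9.65811122e-04]), 'effort': array([-1.75370544e-03, -4.16771686e+01, -2.45820451e+01, -2.37594977e-04,
        1.08690889e-02, -6.67331577e-07]), 'position': array([0.16847429, 0.54920838, 0.23042239]), 'orientation': array([ 0.69991728, -0.10508027,  0.10470626, -0.69864908]), 'wrist_force': array([-1.00942959,  0.1613863 , -0.76373964]), 'torque': array([-0.01686419, -0.05385385,  0.02063682]), 'grip_width': 1.0012733077094684}
side [[464.9881037611817, 0.0, 256.20765632423326], [0.0, 464.9881037611817, 190.59091842655096], [0.0, 0.0, 1.0]] [-0.05732917  0.          0.          0.          0.        ] [[0.9641, -0.2022, 0.1723, 0.3107], [-0.2649, -0.6821, 0.6815, -0.886], [-0.0203, -0.7027, -0.7112, 1.1214], [0.0, 0.0, 0.0, 1.0]]
top [[488.6086934412638, 0.0, 253.80117861901445], [0.0, 488.6086934412638, 185.76405124002338], [0.0, 0.0, 1.0]] [0.02600369 0.         0.         0.         0.        ] [[-0.0094, -0.9844, 0.1754, 0.2791], [-0.9999, 0.0077, -0.0099, 0.0255], [0.0084, -0.1755, -0.9844, 1.6277], [0.0, 0.0, 0.0, 1.0]]
wrist [[335.39884193439565, 0.0, 252.34430432207577], [0.0, 335.39884193439565, 190.3032448323269], [0.0, 0.0, 1.0]] [-0.10088549  0.          0.          0.          0.        ] [[0.2938, 0.9224, 0.2506, 0.1053], [0.9559, -0.2831, -0.0785, 0.5686], [-0.0015, 0.2626, -0.9649, 0.3718], [0.0, 0.0, 0.0, 1.0]]
```

View pics/side0.png

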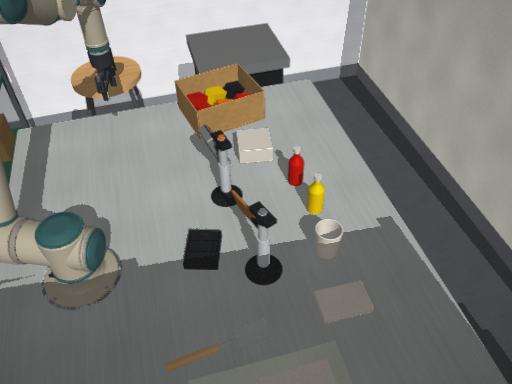

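View pics/top0.png

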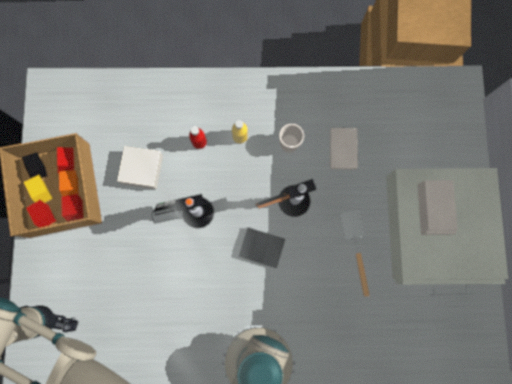

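View pics/wrist0.png

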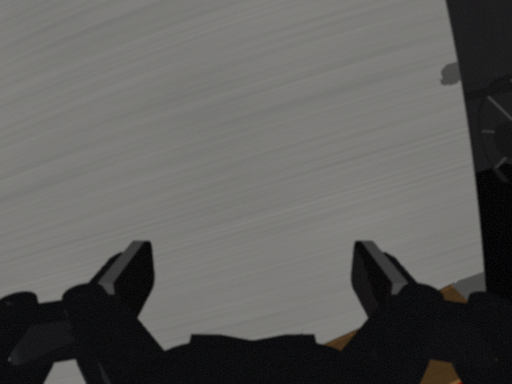

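The terminal stand has the orange button at about (221,138) in side and (189,202) in top; the sign stand has the grey button at about (302,188) in top. Next I measure the terminal stand.

```bash
cat > h.py <<'E'
import numpy as np,cv2
def load(f): return dict(np.load(f))
def ray(r,px):
    p=cv2.undistortPoints(np.array([[px]],float),r["intrinsics"],r["D"])[0,0]
    d=r["T"][:3,:3]@np.array([p[0],p[1],1]);return r["T"][:3,3],d
def onz(r,px,z):
    o,d=ray(r,px);return o+d*(z-o[2])/d[2]
def tri(r1,p1,r2,p2):
    o1,d1=ray(r1,p1);o2,d2=ray(r2,p2);d1=d1/np.linalg.norm(d1);d2=d2/np.linalg.norm(d2)
    s=np.linalg.lstsq(np.c_[d1,-d2],o2-o1,rcond=None)[0];a=o1+s[0]*d1;b=o2+s[1]*d2
    return (a+b)/2,np.linalg.norm(a-b)
def cloud(r):
    z=r["z_map"];v,u=np.mgrid[:384,:512];p=cv2.undistortPoints(np.stack([u,v],-1).reshape(-1,1,2).astype(float),r["intrinsics"],r["D"]).reshape(384,512,2)
    P=np.dstack([p,np.ones(z.shape)])*z[...,None];return P@r["T"][:3,:3].T+r["T"][:3,3]
def orange(r,box):
    hsv=cv2.cvtColor(r["color"],cv2.COLOR_BGR2HSV);m=cv2.inRange(hsv,(3,150,100),(16,255,255));k=np.zeros_like(m);x0,y0,x1,y1=box;k[y0:y1,x0:x1]=1;m=m*k
    v,u=np.nonzero(m);return (u.mean(),v.mean()),len(u),m
E
python3 - <<'E'
from h import *
s=load("pics/side0.npz");t=load("pics/top0.npz")
ps,n,_=orange(s,(205,125,240,150));pt,m,_=orange(t,(178,190,202,212))
print(ps,n,pt,m)
print(tri(s,ps,t,pt))
for nme,r,p in(("s",s,ps),("t",t,pt)):
    C=cloud(r);u,v=map(int,map(round,p));print(nme,C[v,u])
C=cloud(t)
# crossbar: points with z near 
for nme,r,box in(("t",t,(140,185,225,235)),("s",s,(195,110,250,215))):
    C=cloud(r);x0,y0,x1,y1=box;P=C[y0:y1,x0:x1].reshape(-1,3);q=P[P[:,2]>0.2];print(nme,len(q),q.min(0),q.max(0),np.round(np.histogram(q[:,2],bins=12),3))
a=cv2.resize(t["color"][180:240,140:230],None,fx=8,fy=8,interpolation=2);cv2.imwrite("pics/tc.png",a)
a=cv2.resize(s["color"][110:215,190:260],None,fx=5,fy=5,interpolation=2);cv2.imwrite("pics/sc.png",a)
E
```

```text
(np.float64(220.68965517241378), np.float64(136.44827586206895)) 29 (np.float64(188.2173913043478), np.float64(201.1304347826087)) 23
(array([0.48099233, 0.19848839, 0.25014926]), np.float64(0.001445331045881288))
s [0.48031974 0.1920553  0.25669226]
t [0.48103294 0.19817849 0.25740485]Traceback (most recent call last):
  File "<stdin>", line 11, in <module>
    return _wrapfunc(a, 'round', decimals=decimals, out=out)
    return _wrapit(obj, method, *args, **kwds)
    conv = _array_converter(obj)
ValueError: setting an array element with a sequence. The requested array has an inhomogeneous shape after 1 dimensions. The detected shape was (2,) + inhomogeneous part.
```

```bash
sleep 1
python3 - <<'E'
from h import *
s=load("pics/side0.npz");t=load("pics/top0.npz")
b=np.array([0.481,0.198])
for nme,r,box in(("t",t,(140,185,225,235)),("s",s,(195,110,250,215))):
    C=cloud(r);x0,y0,x1,y1=box;P=C[y0:y1,x0:x1].reshape(-1,3);g=r["color"][y0:y1,x0:x1].reshape(-1,3).max(1)
    k=(P[:,2]>0.225)&(np.hypot(*(P[:,:2]-b).T)<.06)
    q=P[k];print(nme,len(q));
    h=np.histogram(q[:,2],bins=10);print(h[0],np.round(h[1],3))
    c=np.cov(q[:,:2].T);w,v=np.linalg.eigh(c);print(q.mean(0),w**.5,v[:,1],np.degrees(np.arctan2(v[1,1],v[0,1])), cv2.minAreaRect(q[:,:2].astype(np.float32)))
a=cv2.resize(t["color"][180:240,140:230],None,fx=8,fy=8,interpolation=2);cv2.imwrite("pics/tc.png",a)
a=cv2.resize(s["color"][110:215,190:260],None,fx=5,fy=5,interpolation=2);cv2.imwrite("pics/sc.png",a)
E
```

```text
t 350
[  7   4   4  20  73 120  79  23  11   9] [0.227 0.23  0.233 0.237 0.24  0.243 0.246 0.249 0.252 0.256 0.259]
[0.47998908 0.19812616 0.24465845] [0.01004287 0.02382549] [-0.2368234   0.97155271] 103.69913034141891 ((0.47988271713256836, 0.20689375698566437), (0.034894295036792755, 0.0979776680469513), 11.918992042541504)
s 259
[ 9  5 10 15 17 64 88 29 12 10] [0.225 0.229 0.232 0.235 0.239 0.242 0.246 0.249 0.252 0.256 0.259]
[0.47899839 0.18798198 0.24482999] [0.01016564 0.02542826] [-0.26519021  0.96419612] 105.37825566001813 ((0.4781375229358673, 0.20285138487815857), (0.03525010123848915, 0.10539587587118149), 13.173622131347656)
```

View pics/tc.png

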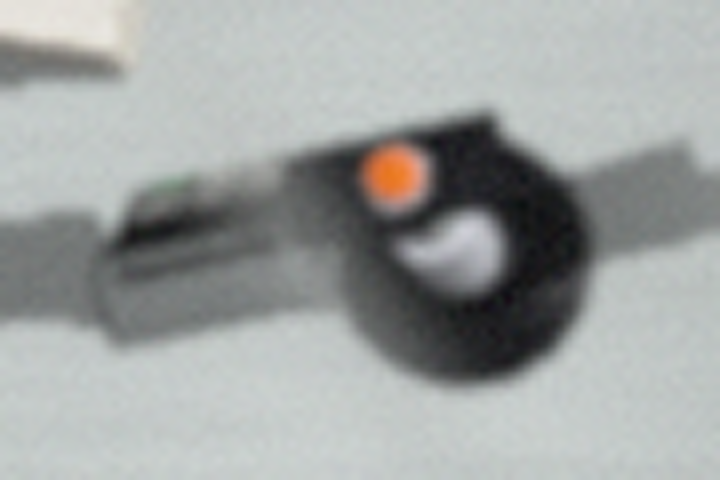

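View pics/sc.png

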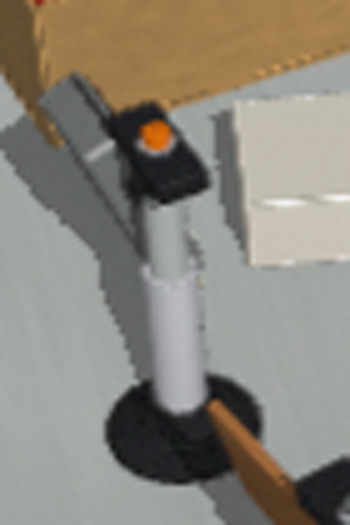

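```bash
python3 - <<'E'
from h import *
from scipy.spatial.transform import Rotation as R
s=load("pics/side0.npz");t=load("pics/top0.npz")
print(onz(t,(188.2,201.1),.2535),onz(s,(220.7,136.4),.2535))
M=R.from_quat([ 0.69991728, -0.10508027,  0.10470626, -0.69864908]).as_matrix();print(M.round(3))
print("zaxis yaw",np.degrees(np.arctan2(M[1,2],M[0,2])))
E
```

```text
[0.48131698 0.19810041 0.2535    ] [0.47968385 0.19443723 0.2535    ]
[[ 0.956 -0.001  0.293]
 [-0.293 -0.002  0.956]
 [-0.    -1.    -0.002]]
zaxis yaw 72.93835612974041
```

```bash
python3 -m crank '{"hand":[-1,-1,-1,-1,-1,-1,-1,-1],"offset":[[0,0,0.04],[0.03,-0.04,0.09],[0.06,-0.07,0.09],[0.09,-0.1,0.09],[0.12,-0.13,0.09],[0.15,-0.165,0.09],[0.18,-0.2,0.09],[0.21,-0.235,0.09]],"turn":[[0,0,-0.1],[0,0,-0.24],[0,0,-0.38],[0,0,-0.52],[0,0,-0.66],[0,0,-0.8],[0,0,-0.94],[0,0,-1.04]]}'
```

```text
time_s: 0.95
position: [0.3793, 0.3127, 0.3205]
orientation: [0.554, -0.44, 0.439, -0.553]
wrist_force: [0.9, 0.7, 0.1]
grip_width: 0.0
```

```bash
python3 -m crank '{"hand":[-1,-1,-1,-1,-1],"offset":[[0.03,-0.035,-0.01],[0.06,-0.07,-0.02],[0.09,-0.1,-0.03],[0.101,-0.115,-0.04],[0.101,-0.115,-0.04]],"turn":[[0,0,0],[0,0,0],[0,0,0],[0,0,0],[0,0,0]]}'
python3 - <<'E'
from h import *
from cell import env
for n in("side","top","wrist"):
    r=env.read_camera(n);np.savez(f"pics/{n}1.npz",**r)
    if n=="wrist": cv2.imwrite("pics/w1.png",r["color"])
    if n=="side": cv2.imwrite("pics/s1.png",cv2.resize(r["color"][80:215,170:300],None,fx=4,fy=4,interpolation=2))
print(env.state()["position"])
E
```

```text
time_s: 1.45
position: [0.481, 0.1952, 0.2785]
orientation: [0.554, -0.442, 0.44, -0.551]
wrist_force: [-0.3, 0.3, -0.0]
grip_width: -0.002
[0.4798101  0.19833155 0.2806733 ]
```

View pics/w1.png

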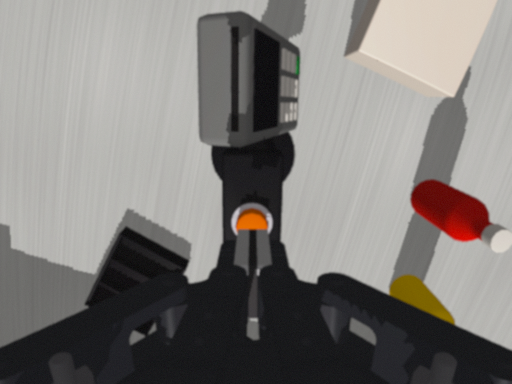

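View pics/s1.png

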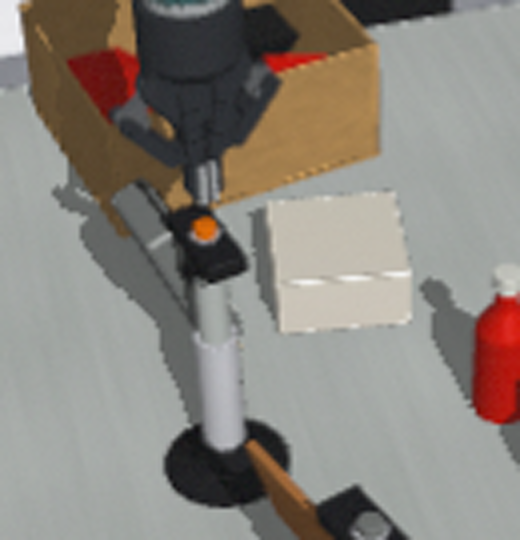

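```bash
python3 - <<'E'
from h import *
from cell import env
for i in range(4):
    s=env.state();print(s["time_s"],s["position"],s["wrist_force"]); 
    r=env.read_camera("wrist")
hsv=cv2.cvtColor(r["color"],cv2.COLOR_BGR2HSV);m=cv2.inRange(hsv,(3,150,80),(18,255,255));m[:190]=0;m[250:]=0;m[:,:225]=0;m[:,280:]=0
v,u=np.nonzero(m);print(u.min(),u.max(),v.min(),v.max())
# top rows: fit circle on upper boundary
b=np.array([(x,v[u==x].min()) for x in np.unique(u)]);print(b.T.tolist())
for z in(.250,.2535): print(z,[onz(r,((u.min()+u.max())/2,y),z).round(4).tolist() for y in (v.min(),)])
def proj(P):
    return cv2.projectPoints(np.array([P]),*(lambda Ti:(cv2.Rodrigues(Ti[:3,:3])[0],Ti[:3,3]))(np.linalg.inv(r["T"])),r["intrinsics"],r["D"])[0].ravel()
print("TCP px",proj(env.state()["position"]),"btn guess",proj([.4813,.198,.2535]),proj([.4797,.1944,.2535]))
E
```

```text
1.6 [0.4798101  0.19833155 0.2806733 ] [-0.36638848  0.65189439  0.77017727]
1.65 [0.47976602 0.19863662 0.28098582] [0.53662606 1.22272365 0.14400413]
1.7 [0.47973233 0.19877183 0.2811331 ] [-0.34945052 -0.03325614 -0.12203643]
1.75 [0.47978417 0.198789   0.28118795] [ 0.00853731 -0.83299108  0.05331794]
236 266 210 230
[[236, 237, 238, 239, 240, 241, 242, 243, 244, 245, 246, 247, 248, 249, 250, 251, 252, 253, 254, 255, 256, 257, 258, 259, 260, 261, 262, 263, 264, 265, 266], [226, 222, 219, 217, 215, 214, 213, 212, 212, 211, 211, 211, 211, 210, 210, 210, 210, 210, 211, 211, 211, 211, 212, 212, 213, 214, 215, 216, 217, 221, 224]]
0.25 [[0.4773, 0.2065, 0.25]]
0.2535 [[0.477, 0.2076, 0.2535]]
TCP px [252.2540318 248.2885834] btn guess [254.68094353 228.20519717] [250.28157977 233.61254536]
```

TCP (0.4798, 0.1988) matches the wrist-camera button centre (0.479, 0.199) to about 1 mm. Descending to feel for the button.

```bash
python3 -m crank '{"hand":[-1,-1,-1,-1,-1],"offset":[[0,0,-0.01],[0,0,-0.018],[0,0,-0.022],[0,0,-0.022],[0,0,-0.022]],"turn":[[0,0,0],[0,0,0],[0,0,0],[0,0,0],[0,0,0]]}'
python3 -m crank '{"hand":[-1,-1,-1],"offset":[[0,0,-0.003],[0,0,-0.003],[0,0,-0.003]],"turn":[[0,0,0],[0,0,0],[0,0,0]]}'
```

```text
time_s: 2.3
position: [0.4798, 0.1988, 0.259]
orientation: [0.554, -0.44, 0.439, -0.554]
wrist_force: [0.4, -0.3, 0.6]
grip_width: -0.002
time_s: 2.6
position: [0.4799, 0.1987, 0.256]
orientation: [0.554, -0.44, 0.439, -0.554]
wrist_force: [-0.7, 0.4, 0.5]
grip_width: -0.001
```

```bash
for i in 1 ; do :; done; python3 -m crank '{"hand":[-1,-1,-1],"offset":[[0,0,-0.002],[0,0,-0.002],[0,0,-0.002]],"turn":[[0,0,0],[0,0,0],[0,0,0]]}'
python3 -m crank '{"hand":[-1,-1,-1],"offset":[[0,0,-0.002],[0,0,-0.002],[0,0,-0.002]],"turn":[[0,0,0],[0,0,0],[0,0,0]]}'
```

```text
time_s: 2.9
position: [0.4798, 0.1987, 0.254]
orientation: [0.554, -0.44, 0.439, -0.554]
wrist_force: [-0.9, 0.7, 0.4]
grip_width: 0.004
time_s: 3.2
position: [0.48, 0.1987, 0.2524]
orientation: [-0.554, 0.439, -0.439, 0.554]
wrist_force: [-0.7, -0.9, 2.8]
grip_width: -0.004
```

Contact at z≈0.2525 (button up). Pressing in.

```bash
python3 -m crank '{"hand":[-1,-1,-1],"offset":[[0,0,-0.002],[0,0,-0.003],[0,0,-0.003]],"turn":[[0,0,0],[0,0,0],[0,0,0]]}'
python3 -m crank '{"hand":[-1,-1,-1],"offset":[[0,0,-0.002],[0,0,-0.003],[0,0,-0.003]],"turn":[[0,0,0],[0,0,0],[0,0,0]]}'
python3 -m crank '{"hand":[-1,-1,-1],"offset":[[0,0,-0.002],[0,0,-0.002],[0,0,-0.002]],"turn":[[0,0,0],[0,0,0],[0,0,0]]}'
```

```text
time_s: 3.5
position: [0.48, 0.1987, 0.2496]
orientation: [-0.554, 0.439, -0.439, 0.554]
wrist_force: [-1.5, -0.6, 5.0]
grip_width: -0.005
time_s: 3.8
position: [0.48, 0.1987, 0.247]
orientation: [-0.554, 0.439, -0.439, 0.554]
wrist_force: [-1.7, -0.8, 8.0]
grip_width: 0.001
time_s: 4.1
position: [0.48, 0.1987, 0.2456]
orientation: [-0.554, 0.439, -0.439, 0.555]
wrist_force: [-2.3, -0.6, 7.6]
grip_width: 0.001
```

```bash
python3 -m crank '{"hand":[-1,-1,-1,-1],"offset":[[0,0,-0.001],[0,0,-0.002],[0,0,-0.003],[0,0,-0.003]],"turn":[[0,0,0],[0,0,0],[0,0,0],[0,0,0]]}'
python3 -m crank '{"hand":[-1,-1,-1,-1],"offset":[[0,0,-0.001],[0,0,-0.002],[0,0,-0.003],[0,0,-0.003]],"turn":[[0,0,0],[0,0,0],[0,0,0],[0,0,0]]}'
python3 - <<'E'
from h import *
from cell import env
r=env.read_camera("side");np.savez("pics/side2.npz",**r)
cv2.imwrite("pics/s2.png",cv2.resize(r["color"][80:215,170:300],None,fx=4,fy=4,interpolation=2));s=env.state();print(s["position"],s["wrist_force"])
E
```

```text
time_s: 4.5
position: [0.48, 0.1987, 0.2432]
orientation: [-0.554, 0.439, -0.44, 0.555]
wrist_force: [-1.6, 0.3, 7.2]
grip_width: 0.001
time_s: 4.9
position: [0.48, 0.1987, 0.2408]
orientation: [-0.553, 0.439, -0.44, 0.555]
wrist_force: [-1.3, -1.0, 7.3]
grip_width: 0.003
[0.48001468 0.1987348  0.24077136] [-1.76638057  0.20289485  6.54231078]
```

View pics/s2.png

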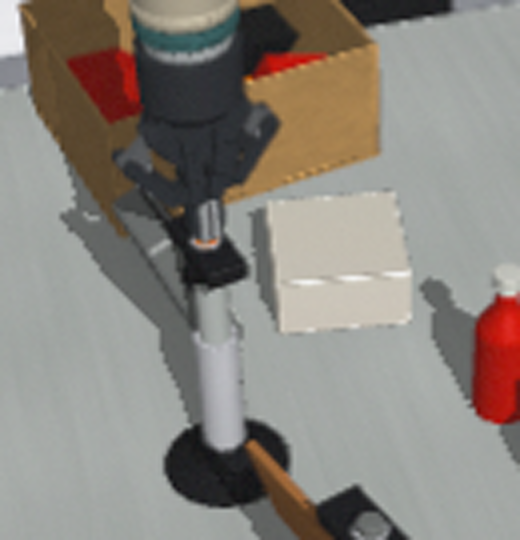

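The post is sliding at about 7 N, with the crossbar about 5 mm lower and only an orange sliver left at (206,243). Another 5 mm or so to go.

```bash
python3 -m crank '{"hand":[-1,-1,-1,-1],"offset":[[0,0,-0.001],[0,0,-0.002],[0,0,-0.003],[0,0,-0.003]],"turn":[[0,0,0],[0,0,0],[0,0,0],[0,0,0]]}'
python3 -m crank '{"hand":[-1,-1,-1,-1],"offset":[[0,0,-0.001],[0,0,-0.002],[0,0,-0.003],[0,0,-0.003]],"turn":[[0,0,0],[0,0,0],[0,0,0],[0,0,0]]}'
```

```text
time_s: 5.35
position: [0.48, 0.1987, 0.2384]
orientation: [-0.553, 0.439, -0.44, 0.555]
wrist_force: [-1.8, -0.4, 7.3]
grip_width: 0.001
time_s: 5.75
position: [0.48, 0.1987, 0.2359]
orientation: [-0.553, 0.439, -0.44, 0.555]
wrist_force: [-2.1, 0.1, 6.4]
grip_width: -0.0
```

```bash
python3 -m crank '{"hand":[-1,-1,-1,-1,-1,-1],"offset":[[0,0,0.01],[0,0,0.025],[0,0,0.03],[0,0,0.03],[0,0,0.03],[0,0,0.03]],"turn":[[0,0,0],[0,0,0],[0,0,0],[0,0,0],[0,0,0],[0,0,0]]}'
python3 - <<'E'
from h import *
from cell import env
r=env.read_camera("side");np.savez("pics/side3.npz",**r)
w=env.read_camera("wrist");np.savez("pics/wrist3.npz",**w);cv2.imwrite("pics/w3.png",w["color"])
a=load("pics/side0.npz")
print([orange(x,(205,125,240,160))[:2] for x in(a,r)])
cv2.imwrite("pics/s3.png",np.hstack([cv2.resize(x["color"][110:190,190:260],None,fx=5,fy=5,interpolation=2) for x in (a,r)]));s=env.state();print(s["position"],s["wrist_force"])
E
```

```text
time_s: 6.35
position: [0.4796, 0.1986, 0.2651]
orientation: [-0.554, 0.439, -0.44, 0.555]
wrist_force: [-0.1, -0.9, 0.2]
grip_width: -0.001
[((np.float64(220.68965517241378), np.float64(136.44827586206895)), 29), ((np.float64(221.1), np.float64(139.7)), 20)]
[0.47967141 0.19863252 0.26527964] [ 0.26600122 -0.39008644 -0.45266792]
```

View pics/s3.png

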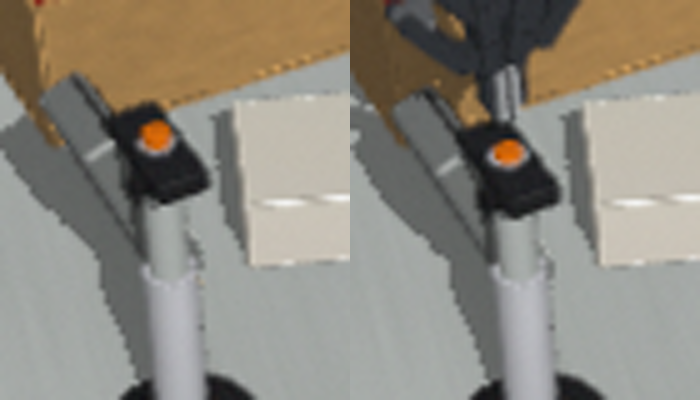

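View pics/w3.png

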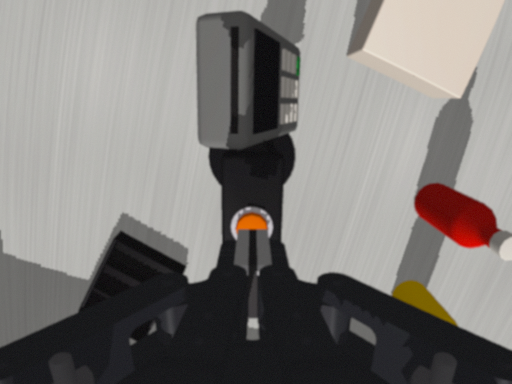

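The crossbar is about 10 mm lower and the button has part-risen (side view, 508,152 in the crop). I now shift 27 mm to the stand's −y side, over bare crossbar, and come down.

```bash
python3 -m crank '{"hand":[-1,-1,-1,-1,-1,-1,-1,-1],"offset":[[0.003,-0.013,0],[0.006,-0.026,0],[0.006,-0.026,0],[0.006,-0.026,0],[0.006,-0.026,-0.01],[0.006,-0.026,-0.02],[0.006,-0.026,-0.025],[0.006,-0.026,-0.025]],"turn":[[0,0,0],[0,0,0],[0,0,0],[0,0,0],[0,0,0],[0,0,0],[0,0,0],[0,0,0]]}'
python3 - <<'E'
from h import *
from cell import env
r=env.read_camera("side")
w=env.read_camera("wrist");cv2.imwrite("pics/w4.png",w["color"])
cv2.imwrite("pics/s4.png",cv2.resize(r["color"][100:190,190:270],None,fx=6,fy=6,interpolation=2));s=env.state();print(s["position"],s["wrist_force"])
E
```

```text
time_s: 7.25
position: [0.4847, 0.1727, 0.2388]
orientation: [0.554, -0.44, 0.439, -0.554]
wrist_force: [0.1, 0.1, 0.3]
grip_width: 0.002
[0.48555336 0.17281951 0.24001156] [0.41895082 0.10005523 0.7632658 ]
```

View pics/s4.png

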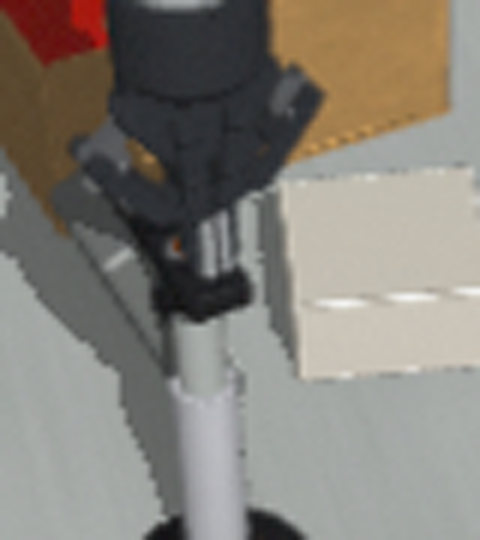

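View pics/w4.png

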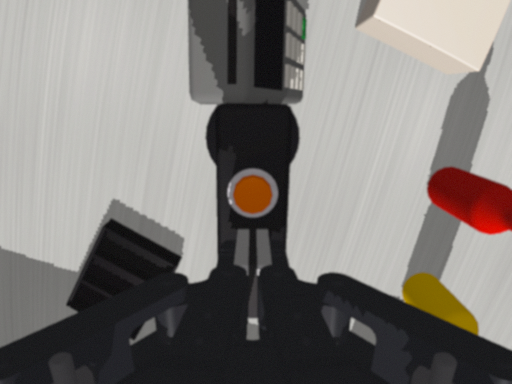

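Fingers are clear of the button (full circle at (252,194), tips at row 230 and below). Now I push the crossbar.

```bash
python3 -m crank '{"hand":[-1,-1,-1,-1],"offset":[[0,0,-0.002],[0,0,-0.004],[0,0,-0.005],[0,0,-0.005]],"turn":[[0,0,0],[0,0,0],[0,0,0],[0,0,0]]}'
python3 -m crank '{"hand":[-1,-1,-1],"offset":[[0,0,-0.001],[0,0,-0.002],[0,0,-0.002]],"turn":[[0,0,0],[0,0,0],[0,0,0]]}'
python3 -m crank '{"hand":[-1,-1,-1],"offset":[[0,0,-0.001],[0,0,-0.002],[0,0,-0.002]],"turn":[[0,0,0],[0,0,0],[0,0,0]]}'
```

```text
time_s: 7.75
position: [0.4855, 0.1728, 0.2349]
orientation: [-0.554, 0.439, -0.439, 0.555]
wrist_force: [-0.1, -1.4, -0.2]
grip_width: 0.002
time_s: 8.05
position: [0.4856, 0.1728, 0.2339]
orientation: [-0.553, 0.439, -0.44, 0.555]
wrist_force: [-1.1, 0.0, 4.5]
grip_width: 0.002
time_s: 8.35
position: [0.4857, 0.1728, 0.2334]
orientation: [-0.553, 0.438, -0.44, 0.555]
wrist_force: [-1.8, -0.2, 7.6]
grip_width: -0.002
```

```bash
python3 -m crank '{"hand":[-1,-1,-1],"offset":[[0,0,-0.001],[0,0,-0.002],[0,0,-0.003]],"turn":[[0,0,0],[0,0,0],[0,0,0]]}'
python3 -m crank '{"hand":[-1,-1,-1],"offset":[[0,0,-0.001],[0,0,-0.002],[0,0,-0.003]],"turn":[[0,0,0],[0,0,0],[0,0,0]]}'
python3 -m crank '{"hand":[-1,-1,-1],"offset":[[0,0,-0.001],[0,0,-0.002],[0,0,-0.003]],"turn":[[0,0,0],[0,0,0],[0,0,0]]}'
python3 -m crank '{"hand":[-1,-1,-1],"offset":[[0,0,-0.001],[0,0,-0.002],[0,0,-0.003]],"turn":[[0,0,0],[0,0,0],[0,0,0]]}'
```

```text
time_s: 8.65
position: [0.4857, 0.1729, 0.2321]
orientation: [-0.553, 0.438, -0.44, 0.556]
wrist_force: [-2.9, -0.5, 10.5]
grip_width: 0.001
time_s: 8.95
position: [0.4857, 0.1728, 0.2307]
orientation: [-0.552, 0.438, -0.441, 0.556]
wrist_force: [-3.0, -0.5, 10.3]
grip_width: -0.001
time_s: 9.25
position: [0.4857, 0.1728, 0.2292]
orientation: [-0.552, 0.437, -0.441, 0.556]
wrist_force: [-2.5, -0.3, 10.1]
grip_width: -0.002
time_s: 9.55
position: [0.4857, 0.1728, 0.2278]
orientation: [-0.552, 0.437, -0.441, 0.557]
wrist_force: [-2.4, -0.6, 10.8]
grip_width: 0.0
```

```bash
python3 -m crank '{"hand":[-1,-1,-1],"offset":[[0,0,-0.001],[0,0,-0.002],[0,0,-0.003]],"turn":[[0,0,0],[0,0,0],[0,0,0]]}'
python3 -m crank '{"hand":[-1,-1,-1],"offset":[[0,0,-0.001],[0,0,-0.002],[0,0,-0.003]],"turn":[[0,0,0],[0,0,0],[0,0,0]]}'
python3 -m crank '{"hand":[-1,-1,-1],"offset":[[0,0,-0.001],[0,0,-0.002],[0,0,-0.003]],"turn":[[0,0,0],[0,0,0],[0,0,0]]}'
python3 -m crank '{"hand":[-1,-1,-1],"offset":[[0,0,-0.001],[0,0,-0.002],[0,0,-0.003]],"turn":[[0,0,0],[0,0,0],[0,0,0]]}'
```

```text
time_s: 9.85
position: [0.4857, 0.1728, 0.2263]
orientation: [-0.551, 0.437, -0.441, 0.557]
wrist_force: [-2.5, -0.6, 9.8]
grip_width: -0.001
time_s: 10.15
position: [0.4857, 0.1728, 0.2248]
orientation: [-0.551, 0.437, -0.442, 0.557]
wrist_force: [-3.1, -1.0, 10.3]
grip_width: 0.001
time_s: 10.45
position: [0.4857, 0.1728, 0.2233]
orientation: [-0.551, 0.436, -0.442, 0.558]
wrist_force: [-3.4, -0.8, 10.5]
grip_width: -0.002
time_s: 10.75
position: [0.4857, 0.1728, 0.2218]
orientation: [-0.551, 0.436, -0.442, 0.558]
wrist_force: [-2.5, -0.5, 10.2]
grip_width: -0.001
```

```bash
python3 -m crank '{"hand":[-1,-1,-1],"offset":[[0,0,-0.001],[0,0,-0.002],[0,0,-0.0027]],"turn":[[0,0,0],[0,0,0],[0,0,0]]}'
python3 -m crank '{"hand":[-1,-1,-1],"offset":[[0,0,-0.001],[0,0,-0.002],[0,0,-0.0027]],"turn":[[0,0,0],[0,0,0],[0,0,0]]}'
```

```text
time_s: 11.05
position: [0.4857, 0.1728, 0.2206]
orientation: [-0.55, 0.436, -0.442, 0.558]
wrist_force: [-3.6, -1.1, 9.7]
grip_width: 0.001
time_s: 11.35
position: [0.4857, 0.1728, 0.2194]
orientation: [-0.55, 0.435, -0.443, 0.559]
wrist_force: [-3.3, -1.0, 10.1]
grip_width: -0.003
```

```bash
python3 -m crank '{"hand":[-1,-1,-1],"offset":[[0,0,-0.001],[0,0,-0.002],[0,0,-0.0027]],"turn":[[0,0,0],[0,0,0],[0,0,0]]}'
python3 - <<'E'
from h import *
from cell import env
w=env.read_camera("wrist");cv2.imwrite("pics/w5.png",w["color"]);s=env.state();print(s["position"],s["wrist_force"])
E
```

```text
time_s: 11.65
position: [0.4857, 0.1728, 0.2182]
orientation: [-0.55, 0.435, -0.443, 0.559]
wrist_force: [-2.8, -1.4, 9.9]
grip_width: -0.002
[0.48569673 0.17282588 0.2181034 ] [-3.43209801 -0.87227942  9.75995012]
```

View pics/w5.png

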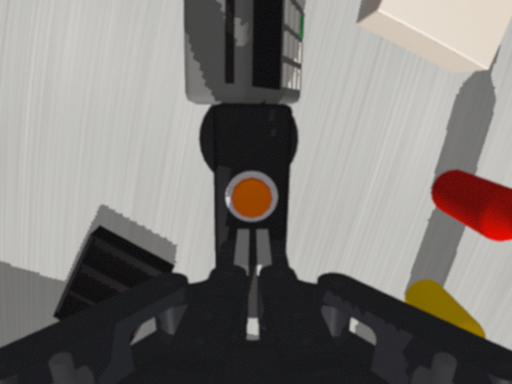

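Still between holes (button at (251,197), low). Continuing.

```bash
python3 -m crank '{"hand":[-1,-1,-1],"offset":[[0,0,-0.001],[0,0,-0.002],[0,0,-0.0027]],"turn":[[0,0,0],[0,0,0],[0,0,0]]}'
python3 -m crank '{"hand":[-1,-1,-1],"offset":[[0,0,-0.001],[0,0,-0.002],[0,0,-0.0027]],"turn":[[0,0,0],[0,0,0],[0,0,0]]}'
```

```text
time_s: 12.0
position: [0.4857, 0.1728, 0.2169]
orientation: [-0.549, 0.435, -0.443, 0.559]
wrist_force: [-2.6, -0.7, 10.4]
grip_width: 0.001
time_s: 12.3
position: [0.4857, 0.1728, 0.2157]
orientation: [-0.549, 0.435, -0.443, 0.56]
wrist_force: [-2.8, 0.1, 10.0]
grip_width: -0.001
```

```bash
python3 -m crank '{"hand":[-1,-1,-1],"offset":[[0,0,-0.001],[0,0,-0.002],[0,0,-0.0027]],"turn":[[0,0,0],[0,0,0],[0,0,0]]}'
python3 -m crank '{"hand":[-1,-1,-1],"offset":[[0,0,-0.001],[0,0,-0.002],[0,0,-0.0027]],"turn":[[0,0,0],[0,0,0],[0,0,0]]}'
```

```text
time_s: 12.6
position: [0.4857, 0.1728, 0.2144]
orientation: [-0.549, 0.434, -0.444, 0.56]
wrist_force: [-2.8, -0.6, 10.3]
grip_width: 0.004
time_s: 12.9
position: [0.4857, 0.1728, 0.2132]
orientation: [-0.548, 0.434, -0.444, 0.56]
wrist_force: [-3.7, -0.5, 9.8]
grip_width: 0.003
```

```bash
python3 -m crank '{"hand":[-1,-1,-1],"offset":[[0,0,-0.001],[0,0,-0.002],[0,0,-0.0027]],"turn":[[0,0,0],[0,0,0],[0,0,0]]}'
python3 -m crank '{"hand":[-1,-1,-1],"offset":[[0,0,-0.001],[0,0,-0.002],[0,0,-0.0027]],"turn":[[0,0,0],[0,0,0],[0,0,0]]}'
```

```text
time_s: 13.2
position: [0.4857, 0.1728, 0.2119]
orientation: [-0.548, 0.434, -0.444, 0.56]
wrist_force: [-3.0, 0.3, 10.2]
grip_width: -0.001
time_s: 13.5
position: [0.4857, 0.1728, 0.2106]
orientation: [-0.548, 0.433, -0.444, 0.561]
wrist_force: [-2.9, -1.2, 9.0]
grip_width: -0.003
```

```bash
python3 -m crank '{"hand":[-1,-1,-1],"offset":[[0,0,-0.001],[0,0,-0.002],[0,0,-0.0027]],"turn":[[0,0,0],[0,0,0],[0,0,0]]}'
python3 - <<'E'
from h import *
from cell import env
w=env.read_camera("wrist");cv2.imwrite("pics/w6.png",w["color"]);s=env.state();print(s["position"],s["wrist_force"])
E
```

```text
time_s: 13.8
position: [0.4857, 0.1728, 0.209]
orientation: [-0.548, 0.433, -0.445, 0.561]
wrist_force: [-1.6, 0.2, 7.6]
grip_width: 0.001
[0.48567972 0.17281356 0.20879778] [-2.75211973 -0.07975921  6.86771692]
```

View pics/w6.png

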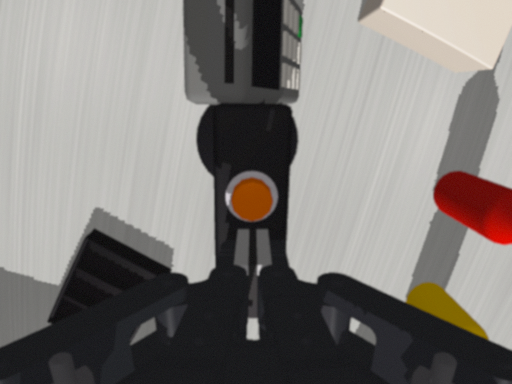

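Sliding force has dropped (10→7 N) and the button looks slightly raised, so the pin is probably in the hole. On gently to the stop.

```bash
python3 -m crank '{"hand":[-1,-1,-1],"offset":[[0,0,-0.001],[0,0,-0.0015],[0,0,-0.002]],"turn":[[0,0,0],[0,0,0],[0,0,0]]}'
python3 - <<'E'
from h import *
for n in (4,5,6):
    c=cv2.imread(f"pics/w{n}.png");hsv=cv2.cvtColor(c,cv2.COLOR_BGR2HSV);m=cv2.inRange(hsv,(3,150,60),(18,255,255));m[:160]=0;m[225:]=0;m[:,:220]=0;m[:,285:]=0
    k=max(cv2.findContours(m,0,2)[0],key=cv2.contourArea);print(n,cv2.fitEllipse(k),cv2.contourArea(k))
E
```

```text
time_s: 14.15
position: [0.4857, 0.1728, 0.2078]
orientation: [-0.548, 0.433, -0.445, 0.561]
wrist_force: [-2.1, -0.9, 7.8]
grip_width: 0.002
4 ((252.2395477294922, 193.8973388671875), (36.698360443115234, 36.96422576904297), 123.72036743164062) 1056.5
5 ((251.28475952148438, 197.3804931640625), (38.132179260253906, 38.37532043457031), 74.22229766845703) 1141.0
6 ((251.4459686279297, 199.01345825195312), (39.272430419921875, 41.45328903198242), 0.3586449921131134) 1276.5
```

```bash
python3 -m crank '{"hand":[-1,-1,-1],"offset":[[0,0,-0.001],[0,0,-0.0015],[0,0,-0.002]],"turn":[[0,0,0],[0,0,0],[0,0,0]]}'
python3 -m crank '{"hand":[-1,-1,-1],"offset":[[0,0,-0.001],[0,0,-0.0015],[0,0,-0.002]],"turn":[[0,0,0],[0,0,0],[0,0,0]]}'
```

```text
time_s: 14.45
position: [0.4857, 0.1728, 0.2067]
orientation: [-0.547, 0.433, -0.445, 0.561]
wrist_force: [-1.2, -0.5, 6.9]
grip_width: 0.003
time_s: 14.75
position: [0.4857, 0.1728, 0.2057]
orientation: [-0.547, 0.433, -0.445, 0.562]
wrist_force: [-1.9, -0.6, 6.8]
grip_width: 0.003
```

```bash
python3 -m crank '{"hand":[-1,-1,-1],"offset":[[0,0,-0.001],[0,0,-0.0015],[0,0,-0.002]],"turn":[[0,0,0],[0,0,0],[0,0,0]]}'
python3 - <<'E'
from h import *
from cell import env
w=env.read_camera("wrist");cv2.imwrite("pics/w7.png",w["color"]);s=env.state();print(s["position"],s["wrist_force"])
c=w["color"];hsv=cv2.cvtColor(c,cv2.COLOR_BGR2HSV);m=cv2.inRange(hsv,(3,150,60),(18,255,255));m[:160]=0;m[225:]=0;m[:,:220]=0;m[:,285:]=0
k=max(cv2.findContours(m,0,2)[0],key=cv2.contourArea);print(cv2.fitEllipse(k),cv2.contourArea(k))
E
```

```text
time_s: 15.05
position: [0.4857, 0.1728, 0.2051]
orientation: [-0.547, 0.432, -0.445, 0.562]
wrist_force: [-3.0, -0.3, 10.6]
grip_width: -0.003
[0.48569916 0.17282511 0.20511599] [-3.24479411 -0.89369668  8.95663244]
((251.47804260253906, 199.1139678955078), (39.21461868286133, 41.75203323364258), 177.63446044921875) 1281.0
```

View pics/w7.png

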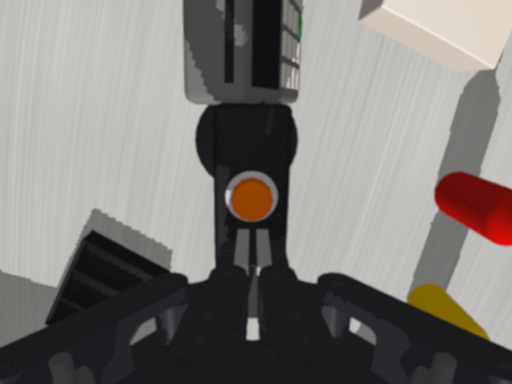

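The button is up (about 41 px against 38 px earlier), and the force rises with no further travel, so the post is at the stop. Now the proof push.

```bash
python3 -m crank '{"hand":[-1,-1,-1],"offset":[[0,0,-0.001],[0,0,-0.0017],[0,0,-0.0022]],"turn":[[0,0,0],[0,0,0],[0,0,0]]}'
```

```text
time_s: 15.4
position: [0.4857, 0.1728, 0.205]
orientation: [-0.546, 0.432, -0.446, 0.562]
wrist_force: [-3.6, -0.8, 15.0]
grip_width: 0.002
```

```bash
python3 -m crank '{"hand":[-1,-1,-1],"offset":[[0,0,-0.0024],[0,0,-0.0025],[0,0,-0.0025]],"turn":[[0,0,0],[0,0,0],[0,0,0]]}'
```

```text
time_s: 15.7
position: [0.4857, 0.1728, 0.2049]
orientation: [-0.546, 0.432, -0.446, 0.563]
wrist_force: [-4.5, -0.6, 15.4]
grip_width: -0.0
```

```bash
python3 -m crank '{"hand":[-1,-1,-1,-1],"offset":[[0,0,-0.0027],[0,0,-0.0028],[0,0,-0.0028],[0,0,-0.0028]],"turn":[[0,0,0],[0,0,0],[0,0,0],[0,0,0]]}'
python3 - <<'E'
from cell import env
for i in range(8):
    env.read_camera("side");s=env.state();print(s["time_s"],s["position"][2].round(4),s["wrist_force"].round(1))
E
```

```text
time_s: 16.1
position: [0.4857, 0.1728, 0.2049]
orientation: [-0.545, 0.431, -0.447, 0.563]
wrist_force: [-5.0, -1.4, 16.1]
grip_width: 0.004
16.15 0.2049 [-5.4 -1.7 16.9]
16.2 0.2049 [-4.5 -0.7 16.7]
16.25 0.2048 [-5.5 -1.  16.9]
16.3 0.2048 [-5.1 -1.6 16.1]
16.35 0.2048 [-4.6 -0.  16.1]
16.4 0.2049 [-4.2 -0.9 16.7]
16.45 0.2049 [-5.1 -0.7 16.5]
16.5 0.2049 [-4.9 -0.8 16.5]
```

```bash
python3 - <<'E'
from cell import env
for i in range(16):
    env.read_camera("side");s=env.state()
    if i%4==3: print(s["time_s"],s["position"][2].round(4),s["wrist_force"].round(1))
E
python3 -m crank '{"hand":[-1,-1,-1,-1,-1,-1,-1],"offset":[[0,0,0.003],[0,0,0.015],[0,0,0.04],[0,0,0.08],[0,0,0.1],[0,0,0.1],[0,0,0.1]],"turn":[[0,0,0],[0,0,0],[0,0,0],[0,0,0],[0,0,0],[0,0,0],[0,0,0]]}'
python3 - <<'E'
from h import *
from cell import env
r=env.read_camera("side");w=env.read_camera("wrist");t=env.read_camera("top")
a=load("pics/side0.npz")
cv2.imwrite("pics/s8.png",np.hstack([cv2.resize(x["color"][110:230,190:280],None,fx=4,fy=4,interpolation=2) for x in (a,r)]))
cv2.imwrite("pics/w8.png",w["color"]);cv2.imwrite("pics/t8.png",t["color"])
s=env.state();print(s["position"],s["wrist_force"])
ps,n,_=orange(r,(205,130,240,165));print(ps,n);o,d=ray(r,ps);
for x in (r,a): 
    p=orange(x,(205,125,240,165))[0];o,d=ray(x,p);k=((.4795-o[0])*d[0]+(.1987-o[1])*d[1])/(d[0]**2+d[1]**2);print((o+k*d).round(4))
E
```

```text
16.7 0.2048 [-4.8  0.2 16.5]
16.9 0.2049 [-5.3 -0.9 15.2]
17.1 0.2049 [-5.4 -1.3 16.2]
17.3 0.2049 [-6.1 -1.  16.4]
time_s: 18.0
position: [0.4857, 0.1728, 0.3046]
orientation: [-0.546, 0.431, -0.447, 0.563]
wrist_force: [0.5, -0.0, 0.1]
grip_width: 0.0
[0.48495749 0.17264719 0.30320129] [-0.39422535 -0.13335462  0.15041926]
(np.float64(221.69230769230768), np.float64(146.8846153846154)) 26
[0.4803 0.1986 0.2094]
[0.4803 0.1986 0.25  ]
```

View pics/s8.png

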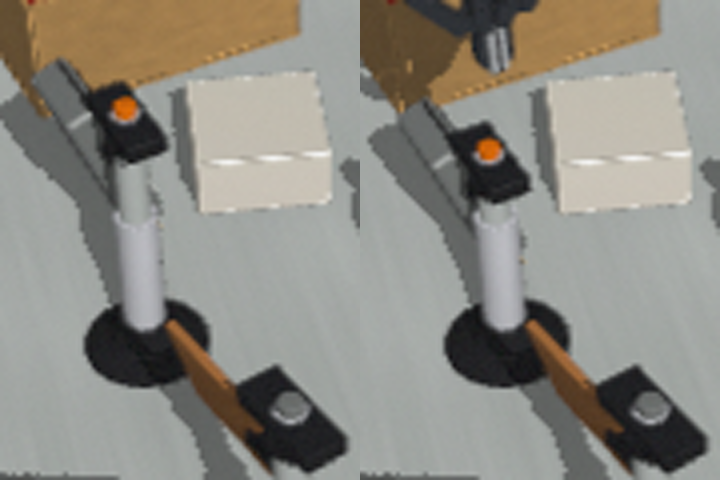

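View pics/w8.png

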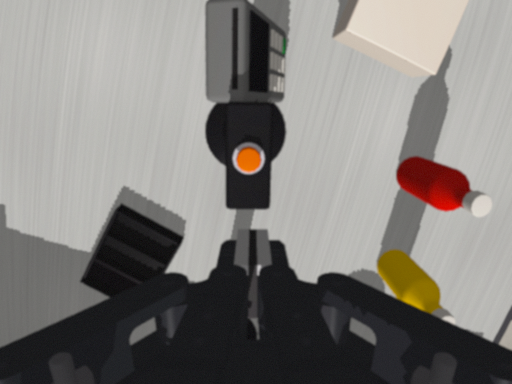

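View pics/t8.png

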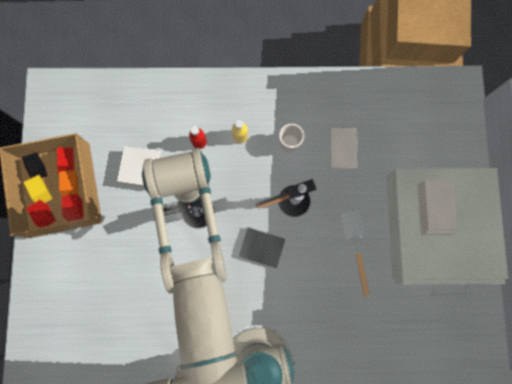

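```bash
python3 - <<'E'
from cell import env
s=env.state();print(s["time_s"],s["wrist_force"]);print(env.sign_off())
E
```

```text
18.15 [-0.39422535 -0.13335462  0.15041926]
the job is handed in; nothing more can be done
None
```

The terminal is down one hole and locked, and I handed the job in at 18.2 s with the fingers about 10 cm above the crossbar.

- **Lowering:** I pressed the orange button fully in and slid the post down about 10 mm on it. I then lifted off and did not touch it again. The rest of the push was on the bare crossbar on the side away from the terminal, at about 10 N.
- **Lock:** The sliding force fell to about 7 N as the pin dropped in, and the post then stopped hard about 39 mm down. That includes the play, and the hole itself is an estimated 36–37 mm down.
- **Proof push:** I held 15.2 to 16.9 N vertically for about 1.5 s (total force about 18 N) and the post did not move. No reading I took went over 25 N.
- **Last checks:** The button stands fully up, as it did at the start, and the wrist force is about 0. The sign stand, bottles, cup and the other things look unmoved in the pictures.
- **Disagreements:** The side camera put the drop at about 40.6 mm and the arm's own travel at about 39 mm. That is within the 2 mm calibration. While I pushed, the tool tilted by about 1–2° and picked up about 5 N of sideways force; the fingers stayed clear of the button.

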